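Fill the bowl feeder and hold it at full feed

TASK

Pour all eight nuts from the metal scoop into the round bowl of the vibratory feeder, and stand the empty scoop back on the worktop, upright and let go. Then turn the feeder's spring-loaded dial clockwise past its first two clicks to the third one, full feed, and finish holding it there: it springs back when let go, so do not release it. Leave the other things on the bench where they are.

Things in the scene. Friction and masses are not known exactly. Their poses are not given: they have to be found in the camera images.
- feeder: Vibratory bowl feeder, grey bench machine fixed to the worktop: casing 165 (x) x 310 mm (y), 58 mm high. Origin: centre of its underside; z up. A round steel bowl stands on it at its +y end (centre at y = +75 mm), the dial on the low flat deck at its -y end (axis at y = -92 mm). An outlet chute sticks out of the bowl's side at +x, to 137 mm from the feeder's middle.
- bowl_mouth (a point): Centre of the bowl's mouth, level with the rim (132 mm above the worktop). The open round bowl is 148 mm wide inside at the rim and 46 mm high, wall 3 mm, narrowing to 125 mm at its floor.
- bowl_floor (a point): Centre of the bowl's inner floor, 42 mm below the mouth.
- dial: The dial's grip: black bar 50 mm long, 14 mm wide with flat parallel sides, standing 25 mm high on a disc of 27 mm radius. Top of the bar 95 mm above the worktop, top of the disc 70 mm. Origin: on the dial's vertical axis, 83 mm above the worktop, the height to grip. It turns with the dial: x points along the bar to the end with the white pointer line, z up.
- dial_turn (a joint): Angle of the dial, rad: 0 at rest, growing as it turns clockwise seen from above, end stop 1.25. Hold-to-run dial with clicks (detents) at 0.4, 0.8 and 1.2, marked on the deck by bars of growing length; a spring turns it back to 0 from any of them when let go. It takes 0.2 to 0.45 N m to turn, about 0.3 N m to hold at the third click.
- scoop: Flat-bottomed sheet-metal parts scoop, loose, 0.1 to 0.17 kg empty: pan 112 long (x) x 60 wide (y) x 40 mm high, walls 2 mm, open at the top and the front (-x), closed at the back (+x); behind it a tube handle 17 mm thick, 75 mm long. Side walls parallel, 40 mm high, but 19 mm in the front 22 mm; grip from above across the 60 mm width. Origin: centre of the pan's underside; z up.
- scoop_grip (a point): Point midway between the scoop's side walls, 10 mm behind the middle of the pan, 30 mm above its underside; axes as scoop.
- scoop_lip (a point): Middle of the scoop's open front edge, on the floor of the pan, 56 mm in front of its middle; axes as scoop.
- nut_1_mid (a point): Centre of nut 1 of eight equal steel hexagon nuts, 19 mm across the flats, 10 mm thick, 17 g, lying flat in the scoop at the start.
- nut_2_mid (a point): Centre of nut 2 of eight equal steel hexagon nuts, 19 mm across the flats, 10 mm thick, 17 g, lying flat in the scoop at the start.
- nut_3_mid (a point): Centre of nut 3 of eight equal steel hexagon nuts, 19 mm across the flats, 10 mm thick, 17 g, lying flat in the scoop at the start.
- nut_4_mid (a point): Centre of nut 4 of eight equal steel hexagon nuts, 19 mm across the flats, 10 mm thick, 17 g, lying flat in the scoop at the start.
- nut_5_mid (a point): Centre of nut 5 of eight equal steel hexagon nuts, 19 mm across the flats, 10 mm thick, 17 g, lying flat in the scoop at the start.
- nut_6_mid (a point): Centre of nut 6 of eight equal steel hexagon nuts, 19 mm across the flats, 10 mm thick, 17 g, lying flat in the scoop at the start.
- nut_7_mid (a point): Centre of nut 7 of eight equal steel hexagon nuts, 19 mm across the flats, 10 mm thick, 17 g, lying flat in the scoop at the start.
- nut_8_mid (a point): Centre of nut 8 of eight equal steel hexagon nuts, 19 mm across the flats, 10 mm thick, 17 g, lying flat in the scoop at the start.
- tape_rule: Bystander: yellow and black pocket tape measure standing on its edge, 47x78x64 mm. Origin: centre of its underside.
- label_roll: Bystander: part-used roll of white labels standing on its face, 62 mm across, 36 mm high. Origin: centre of its underside.
- calc: Bystander: desk calculator lying flat, 118x68x15 mm. Origin: centre of its underside.
- mask_roll: Bystander: roll of pale masking tape lying flat, 99 mm across, 24 mm high. Origin: centre of its underside.

How it is judged:
By the outcome, as a careful person would: the job done as asked, in the order asked, and still so for the second after the job is handed in, while the arm keeps its last pose, push and grip.
It also fails if it takes over 67 s, if anything falls off the work surface, if the arm or the gripper's body presses on something with over 40 N, if the wrist force passes 120 N, or if a joint passes its speed limit or range.

ROBOT

A 6-joint arm with a two-finger parallel gripper is mounted at the origin on a cart in front of the work surface, level with it; the furniture and walls round the work are solid. World frame = base frame: x ahead of the robot, y to its left, z up, the work surface at z = 0. Lengths are in mm, angles in rad, forces in N, time in s.
With the tool pointing down it reaches from about 275 to 725 mm from the base axis. Payload 15.9 kg.
Tool frame: the origin (TCP) lies midway between the tips of the shut fingers; the grasp point (between the pads) lies 19 mm behind it; y points along the fingers, z is the direction in which the jaws open and shut, and the axes are right-handed (so a half turn about y gives the same grasp; the last joint's range is limited). The gripper opens to 85 mm and grips with 20 to 120 N. Pads are 22 mm wide; open, the fingers measure 114 mm over their backs; the gripper's body (76 mm by 85 mm) begins 54 mm behind the grasp point. The pads swing forward as they close: fully open they stand 13 mm farther back than shut.
Start: joints at [1.345, 0.213, -0.034, 1.323, 0, 1.571], TCP at [111.938, 487.294, 231.306] pointing down, gripper open.
Joint ranges: [-2.98, 2.98], [-0.74, 1.72], [-1.14, 1.35], [-2.1, 2.04], [-1.57, 1.44], [-3.14, 3.14]. Speed limits (rad/s): [1.89, 1.89, 2.39, 2.57, 3.14, 3.14].

INTERFACE

Orientations are given as a unit quaternion [x, y, z, w].
In Python, from plant import r gives the robot as it stands. The module is installed in compiled form; this text tells all that it offers.
- The arm moves only by the tool play_rows, never from a script. Its arguments are lists of equal length, an entry for each row: "translation": the shift along the tool's x, y, z in cm, a list of three; "yaw": the turn about the tool's y in degrees. A call has 1 to 12 rows; each row is the pose to reach, as a shift and turn from the pose measured when the call began, along the tool's axes at that moment; what a row does not reach only later rows make up. A row lasts 1/8 s, in which the tool goes at most 62.5 mm and 10.7 degrees, less where a joint would pass 70% of its speed; a pose out of reach is approached as far as the arm can. A call with a gripper value outside its range is refused whole. "hand" is the closure, from -1 (fully open) to 1 (shut), set as the call begins (left out, the last holds). The fingers move at their own pace and stop on an object; "force" is the grip in N (left out, the last holds). Time passes only in rows, so rows that repeat a pose let the fingers close. It gives the time, the measured TCP pose, the force and the opening at its end, in the units of the state.
- r.state(): the state, without advancing time (a new reading comes with each control period).
- r.read_camera(name): name is "scene" or "side" or "wrist"; returns the picture (400x640x3 uint8, blue, green, red); there is no depth.
- r.camera_model(name): a dict with "mtx" (3x3 intrinsics, pixels), "camera_from_world" (4x4, takes a point from world to camera coordinates). Camera axes: x right, y up, looking along -z (the intrinsics and any distortion apply to the point x, -y, -z); pixel columns grow to the right and rows downward; lengths in mm; the calibration is good to about 2 mm. A picture is of the moment at which its call begins: read the wrist's pose just before it. camera_model takes no time and is no camera call; for the wrist camera it gives the pose at the moment of the call.
- r.finish_job(): hands the job in, once; it reports no verdict.
Trained networks look in the newest picture that a camera, given by its name, has taken for a name from the list of things; names that differ only in an ending like _2 or _b are one class to them, and where a whole thing is asked for, a point or a joint stands for the part that bears it (a point fixed in the world has none). Each returns a list of dicts, best first, with "confidence" (0 to 1); they miss things now and then, are a little off and sometimes report something else, mostly with a low value. They report only what shows in the picture. A call takes as long as a camera call.
- r.find_in(camera, thing): "point" ([x, y, z] in mm, in the coordinates of the camera as it stood for that picture, good to about 4 mm: the middle of the surface that is visible of it).
- r.pinpoint(camera, thing): "point" ([x, y, z] in mm, in the coordinates of the camera as it stood for that picture, good to about 4 mm: a listed point, or the origin of a listed thing).
The state is a dict: "clock": time; "joints": joint angles; "qvel": joint speeds; "joint_torque": joint torques, N m; "position": TCP position; "tcp_rot": TCP orientation; "contact_force": force on the tool from outside, world axes, zero at the start; "wrist_torque": the same for the moment, N m; "finger_gap": opening from 0.0 (shut) to 1.0 (fully open).
Only numpy, scipy, OpenCV 4.12 (cv2) and the standard library are available. Lean on these libraries where they do the work, as an engineer would, in place of code of your own. Each camera call takes 0.05 s, during which the arm holds its last target. There are 200 camera calls.

## Working session

There is one attempt and no reset: what is moved stays moved. The work goes in short steps, Python scripts to look and compute and a tool call to move; the robot and the scene stay as the last step left them, time stands still between calls to the robot, and variables do not carry over. Pictures are saved under pics/ and viewed, about 8 in all and at most 12, crops included, and the job is handed in when it is done.

Besides the shell and the picture viewer there is one more tool, called as name([rows], argument=value, ...), one row to a line, values as JSON. play_rows: Moves the arm, as the interface text tells. Its arguments: {"type":"object","properties":{"translation":{"type":"array"},"yaw":{"type":"array"},"hand":{"type":"number"},"force":{"type":"number"}},"required":["translation","yaw"]}

```bash
mkdir -p pics; ls; cat > h.py <<'E'
from plant import r
import numpy as np, cv2
from scipy.spatial.transform import Rotation as R
def w(cam,p):
    T=np.linalg.inv(r.camera_model(cam)["camera_from_world"]); return (T@np.r_[p,1])[:3]
def get(cam,thing,f='pinpoint',n=2):
    for d in getattr(r,f)(cam,thing)[:n]: print(cam,thing,f,np.round(w(cam,d["point"]),0),round(d["confidence"],2),{k:v for k,v in d.items() if k not in("point","confidence")})
def pix(cam,P):
    m=r.camera_model(cam);p=(np.array(m["camera_from_world"])@np.r_[P,1])[:3];q=np.array(m["mtx"])@[p[0],-p[1],-p[2]];return q[:2]/q[2]
def ray(cam,u,v,z):
    m=r.camera_model(cam);d=np.linalg.solve(m["mtx"],[u,v,1]);d=d*[1,-1,-1]
    T=np.linalg.inv(m["camera_from_world"]);o=T[:3,3];D=T[:3,:3]@d;return o+D*(z-o[2])/D[2]
def st():
    s=r.state();print({k:np.round(s[k],3) for k in("clock","joints","position","tcp_rot","contact_force","wrist_torque","finger_gap")});print(np.round(R.from_quat(s["tcp_rot"]).as_matrix(),2));return s
E
python3 - <<'E'
from h import *
st()
a=[r.read_camera(c) for c in("scene","side")]
for c,i in zip(("scene","side"),a): cv2.imwrite(f"pics/{c}0.png",i)
for c in("scene","side"):
    for t in("feeder","bowl_mouth","dial","scoop","scoop_grip","scoop_lip","tape_rule","label_roll","calc","mask_roll"): get(c,t,n=1)
print(r.camera_model("scene"))
E
```

```text
pics
{'clock': np.float64(0.0), 'joints': array([ 1.345,  0.213, -0.035,  1.323,  0.   ,  1.571]), 'position': array([111.897, 486.979, 230.821]), 'tcp_rot': array([ 0.703, -0.08 ,  0.08 , -0.702]), 'contact_force': array([-0.688, -0.255,  0.159]), 'wrist_torque': array([-0.01 ,  0.007,  0.016]), 'finger_gap': np.float64(1.001)}
[[ 0.97 -0.    0.22]
 [-0.22 -0.    0.97]
 [-0.   -1.   -0.  ]]
scene feeder pinpoint [ 507. -213.    1.] 0.91 {}
scene bowl_mouth pinpoint [ 489. -139.  134.] 0.87 {}
scene dial pinpoint [ 529. -302.   83.] 0.62 {}
scene scoop pinpoint [436. 103.   1.] 0.64 {}
scene scoop_lip pinpoint [ 530. -302.   84.] 0.72 {}
scene tape_rule pinpoint [675.  88.   2.] 0.72 {}
scene label_roll pinpoint [479. 390.   3.] 0.61 {}
scene calc pinpoint [368. 257.   0.] 0.94 {}
side feeder pinpoint [ 513. -209.    2.] 0.77 {}
side bowl_mouth pinpoint [ 496. -134.  133.] 0.96 {}
side scoop pinpoint [443. 105.   4.] 0.74 {}
side scoop_grip pinpoint [445. 118.  35.] 0.94 {}
side scoop_lip pinpoint [430.  50.   6.] 0.62 {}
side tape_rule pinpoint [680.  88.   5.] 0.74 {}
side label_roll pinpoint [481. 393.  -2.] 0.59 {}
side calc pinpoint [377. 261.   4.] 0.63 {}
side mask_roll pinpoint [ 454. -604.    1.] 0.8 {}
{'mtx': array([[476.40385479,   0.        , 314.07396693],
       [  0.        , 476.40385479, 203.14481098],
       [  0.        ,   0.        ,   1.        ]]), 'camera_from_world': array([[-6.46472157e-01, -7.62767346e-01, -1.61160476e-02,
         2.60244248e+02],
       [ 4.58229122e-01, -4.05081253e-01,  7.91160698e-01,
        -3.56651172e+02],
       [-6.09999854e-01,  5.04078521e-01,  6.11395962e-01,
        -1.52280539e+03],
       [ 0.00000000e+00,  0.00000000e+00,  0.00000000e+00,
         1.00000000e+00]])}
```

View pics/scene0.png

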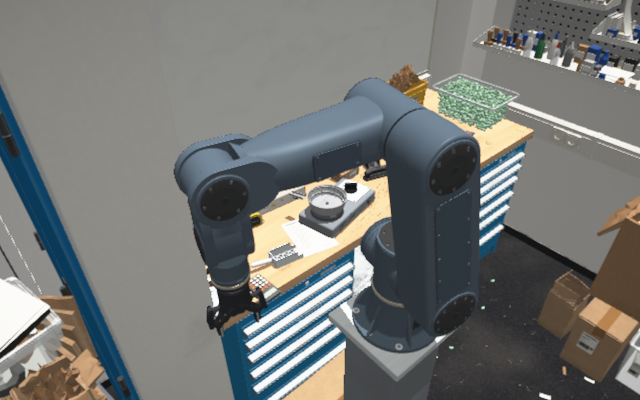

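View pics/side0.png

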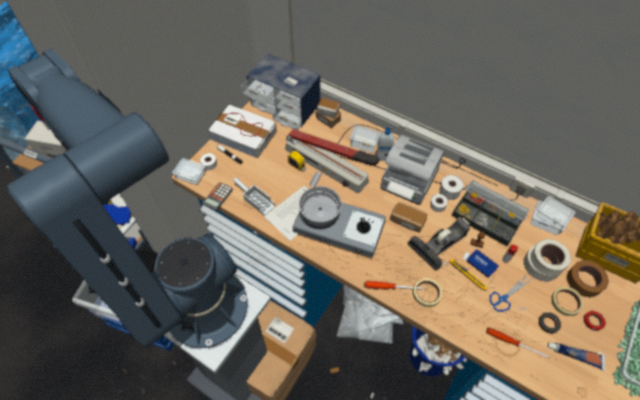

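Scene: feeder near (340,205), scoop near (285,255), both partly hidden by the arm. Side: bowl (320,208), dial (363,226), scoop (258,197) with its lip towards the bowl and its handle up-left. I'll move above the scoop for a wrist view.

play_rows([
  [4, 0, -3],
  [9, 0, -6.5],
  [14, 0, -10],
  [19, 0, -14],
  [24, 0, -17.5],
  [29, 0, -21],
  [34, 0, -25],
  [38, 0, -27.5],
  [40.5, 0, -29.5],
  [40.5, 0, -29.5],
  [40.5, 0, -29.5],
], yaw=[10, 20, 30, 40, 50, 60, 70, 80, 90, 90, 90], hand=-1, force=30)

```text
clock: 2.48
position: [440.3, 109.4, 231.3]
tcp_rot: [-0.441, 0.553, -0.553, 0.441]
contact_force: [-0.9, 1.8, -0.0]
finger_gap: 1.002
```

```bash
python3 - <<'E'
from h import *
st()
a=[r.read_camera(c) for c in("wrist","scene","side")]
cv2.imwrite("pics/w1.png",np.vstack([a[0],a[1][100:300]])) 
for c in("wrist","scene","side"):
    for t in("scoop","scoop_grip","scoop_lip","bowl_mouth","bowl_floor","dial","feeder"): get(c,t,n=1)
E
```

```text
{'clock': np.float64(2.475), 'joints': array([ 0.243,  0.118, -0.149,  1.305,  0.   ,  2.038]), 'position': array([440.308, 109.353, 231.276]), 'tcp_rot': array([-0.441,  0.553, -0.553,  0.441]), 'contact_force': array([-0.864,  1.753, -0.042]), 'wrist_torque': array([ 0.008, -0.017,  0.003]), 'finger_gap': np.float64(1.002)}
[[-0.22 -0.    0.97]
 [-0.97  0.   -0.22]
 [-0.   -1.   -0.  ]]
wrist scoop pinpoint [441. 104.   0.] 0.66 {}
wrist scoop_grip pinpoint [438. 112.  29.] 0.83 {}
wrist scoop_lip pinpoint [431.  43.   3.] 0.91 {}
wrist bowl_mouth pinpoint [455. 143.   5.] 0.3 {}
wrist bowl_floor pinpoint [ 494. -143.   87.] 0.94 {}
wrist feeder pinpoint [ 506. -215.   -3.] 0.57 {}
scene scoop pinpoint [440. 104.   4.] 0.65 {}
scene scoop_grip pinpoint [438. 110.  29.] 0.71 {}
scene scoop_lip pinpoint [425.  52.   4.] 0.64 {}
scene bowl_mouth pinpoint [ 494. -138.  133.] 0.62 {}
scene bowl_floor pinpoint [ 492. -142.   90.] 0.71 {}
scene feeder pinpoint [ 506. -216.   -0.] 0.67 {}
side scoop pinpoint [443. 104.   2.] 0.94 {}
side scoop_grip pinpoint [444. 119.  33.] 0.96 {}
side scoop_lip pinpoint [431.  52.   6.] 0.87 {}
side bowl_mouth pinpoint [ 495. -137.  135.] 0.56 {}
side bowl_floor pinpoint [ 496. -138.   91.] 0.87 {}
side dial pinpoint [480. 396.  -1.] 0.67 {}
side feeder pinpoint [ 514. -209.    2.] 0.74 {}
```

View pics/w1.png

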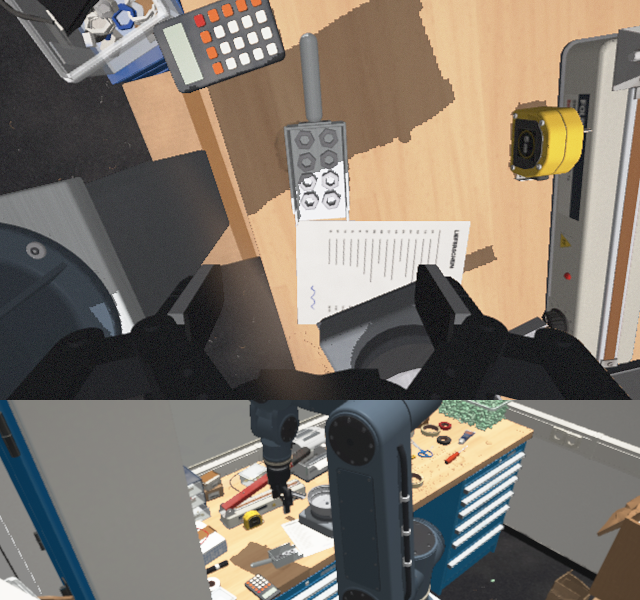

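The wrist picture shows the scoop with 8 nuts in its rear part. The back wall's top edge runs (285,124)–(345,121), the lip (297,220)–(348,221), and the handle tip is at (307,36).

```bash
python3 - <<'E'
from h import *
for z in(40,0):
  for p in((285,124),(345,121),(315,122.5)): print(z,p,np.round(ray("wrist",*p,z)))
for p in((297,220),(348,221),(322.5,220.5)): print('lip',np.round(ray("wrist",*p,0)),np.round(ray("wrist",*p,19)))
for z in(10,30,50):print('handle',z,np.round(ray("wrist",307,36,z)),np.round(ray("wrist",313,118,z)))
# fit by hypothesised pose
for yaw in(78,80,82,84):
  c,s=np.cos(np.radians(yaw)),np.sin(np.radians(yaw))
  for o in((440,104),):
    P=lambda x,y,z:(o[0]+c*x-s*y,o[1]+s*x+c*y,z)
    print(yaw,[np.round(pix("wrist",P(*q))) for q in((56,30,40),(56,-30,40),(-56,30,0),(-56,-30,0),(131,0,25),(131,0,40))])
E
```

```text
40 (285, 124) [420. 167.  40.]
40 (345, 121) [478. 157.  40.]
40 (315, 122.5) [449. 162.  40.]
0 (285, 124) [415. 165.   0.]
0 (345, 121) [480. 153.   0.]
0 (315, 122.5) [448. 159.   0.]
lip [401.  53.   0.] [404.  60.  19.]
lip [460.  38.   0.] [460.  45.  19.]
lip [430.  45.   0.] [432.  53.  19.]
handle 10 [459. 243.  10.] [447. 165.  10.]
handle 30 [459. 240.  30.] [448. 166.  30.]
handle 50 [459. 236.  50.] [448. 167.  50.]
78 [array([288., 126.]), array([349., 125.]), array([295., 218.]), array([345., 218.]), array([317.,  43.]), array([317.,  41.])]
80 [array([286., 127.]), array([347., 123.]), array([297., 219.]), array([347., 217.]), array([312.,  43.]), array([312.,  41.])]
82 [array([284., 128.]), array([345., 123.]), array([298., 220.]), array([348., 216.]), array([307.,  44.]), array([307.,  41.])]
84 [array([282., 129.]), array([343., 122.]), array([300., 220.]), array([350., 215.]), array([303.,  44.]), array([302.,  42.])]
```

play_rows([
  [-0.5, 4, 0],
  [-0.5, 9, 0],
  [-0.5, 14, 0],
  [-0.5, 18, 0],
  [-0.5, 20.5, 0],
  [-0.5, 22, 0],
  [-0.5, 22, 0],
], yaw=[-4, -4, -4, -4, -4, -4, -4])

```text
clock: 4.55
position: [441.0, 113.8, 10.6]
tcp_rot: [-0.46, 0.538, -0.537, 0.459]
contact_force: [-0.5, 0.8, 0.2]
finger_gap: 1.002
```

play_rows([
  [0, 0, 0],
  [0, 0, 0],
  [0, 0, 0],
  [0, 0, 0],
  [0, 0, 0],
  [0, 0, 0],
], yaw=[0, 0, 0, 0, 0, 0], hand=1, force=45)

```text
clock: 5.3
position: [441.4, 113.9, 11.4]
tcp_rot: [-0.46, 0.538, -0.537, 0.459]
contact_force: [-1.7, -1.0, 5.3]
finger_gap: 0.695
```

```bash
python3 - <<'E'
from h import *
st()
a=r.read_camera("wrist"); cv2.imwrite("pics/w2.png",a)
for t in("scoop","scoop_grip","scoop_lip"): get("wrist",t,n=1)
E
```

```text
{'clock': np.float64(5.3), 'joints': array([ 0.253,  0.291, -0.529,  0.751,  0.   ,  1.979]), 'position': array([441.392, 113.906,  11.433]), 'tcp_rot': array([-0.46 ,  0.538, -0.537,  0.459]), 'contact_force': array([-1.651, -0.976,  5.284]), 'wrist_torque': array([-0.063,  0.547,  0.094]), 'finger_gap': np.float64(0.695)}
[[-0.16 -0.    0.99]
 [-0.99 -0.   -0.16]
 [ 0.   -1.   -0.  ]]
wrist scoop pinpoint [447. 102.   2.] 0.55 {}
wrist scoop_grip pinpoint [438. 111.  32.] 0.92 {}
wrist scoop_lip pinpoint [429.  45.   4.] 0.72 {}
```

View pics/w2.png

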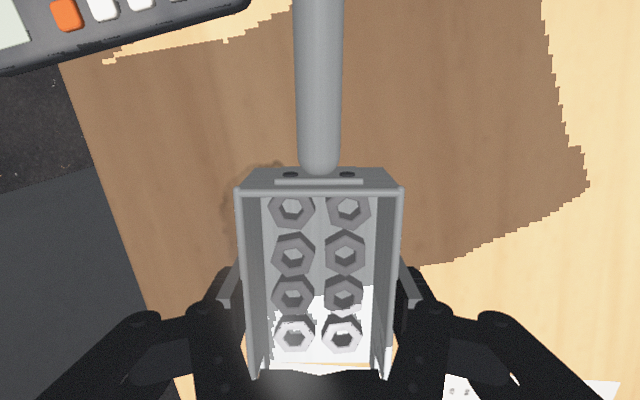

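Gripped: gap 0.695 is about 59 mm across the walls, with nuts at (292,208)–(345,340). I'll lift and carry it slowly.

play_rows([
  [0, -1, 0],
  [0, -3, 0],
  [0, -5.5, 0],
  [0, -8, 0],
  [0, -10.5, 0],
  [0, -13, 0],
  [0, -15, 0],
  [0, -16, 0],
  [0, -16, 0],
], yaw=[0, 0, 0, 0, 0, 0, 0, 0, 0])

```text
clock: 6.62
position: [441.8, 114.0, 172.0]
tcp_rot: [0.459, -0.537, 0.537, -0.46]
contact_force: [-0.4, -0.1, -2.9]
finger_gap: 0.696
```

```bash
python3 - <<'E'
from h import *
st()
a=[r.read_camera(c) for c in("wrist","side")]
for c in("wrist","side"):
  for t in("scoop_grip","scoop_lip","bowl_floor","bowl_mouth"): get(c,t,n=1)
E
```

```text
{'clock': np.float64(6.625), 'joints': array([ 0.253,  0.144, -0.27 ,  1.157,  0.   ,  1.979]), 'position': array([441.784, 113.996, 172.022]), 'tcp_rot': array([ 0.459, -0.537,  0.537, -0.46 ]), 'contact_force': array([-0.385, -0.09 , -2.873]), 'wrist_torque': array([-0.006, -0.006,  0.027]), 'finger_gap': np.float64(0.696)}
[[-0.16  0.    0.99]
 [-0.99  0.   -0.16]
 [-0.   -1.    0.  ]]
wrist scoop_grip pinpoint [438. 110. 188.] 0.96 {}
wrist scoop_lip pinpoint [430.  46. 163.] 0.69 {}
wrist bowl_mouth pinpoint [673.  91.  -5.] 0.46 {}
side scoop_grip pinpoint [447. 115. 196.] 0.82 {}
side scoop_lip pinpoint [431.  52. 163.] 0.93 {}
side bowl_floor pinpoint [ 497. -140.   93.] 0.66 {}
side bowl_mouth pinpoint [ 496. -138.  135.] 0.81 {}
```

play_rows([
  [1, 0, 0.4],
  [2.5, 0, 1],
  [4.5, 0, 1.8],
  [6.7, 0, 2.7],
  [9, 0, 3.6],
  [11.3, 0, 4.5],
  [13.6, 0, 5.5],
  [16, 0, 6.5],
  [18, 0, 7.4],
  [20, 0, 8.2],
  [21.5, 0, 8.8],
  [22.4, 0, 9.1],
], yaw=[0, 0, 0, 0, 0, 0, 0, 0, 0, 0, 0, 0])

```text
clock: 8.62
position: [496.5, -122.7, 171.1]
tcp_rot: [-0.46, 0.538, -0.537, 0.459]
contact_force: [0.8, 0.4, -2.7]
finger_gap: 0.692
```

```bash
python3 - <<'E'
from h import *
st()
a=[r.read_camera(c) for c in("wrist","scene","side")]
cv2.imwrite("pics/c3.png",np.hstack([cv2.resize(a[0],(480,300)),cv2.resize(a[2][130:290,200:420],(320,233))[:233] if 0 else cv2.resize(a[2][130:280,220:380],(320,300))]))
for c in("wrist","scene","side"):
  for t in("scoop_grip","scoop_lip","bowl_floor","bowl_mouth","nut_1_mid"): get(c,t,n=1)
E
```

```text
{'clock': np.float64(8.625), 'joints': array([-2.420e-01,  2.560e-01, -1.320e-01,  1.184e+00, -1.000e-03,
        1.486e+00]), 'position': array([ 496.464, -122.702,  171.145]), 'tcp_rot': array([-0.46 ,  0.538, -0.537,  0.459]), 'contact_force': array([ 0.787,  0.358, -2.677]), 'wrist_torque': array([ 0.035,  0.003, -0.009]), 'finger_gap': np.float64(0.692)}
[[-0.16 -0.    0.99]
 [-0.99 -0.   -0.16]
 [ 0.   -1.   -0.  ]]
wrist scoop_grip pinpoint [ 494. -122.  191.] 0.81 {}
wrist scoop_lip pinpoint [ 486. -186.  163.] 0.86 {}
wrist bowl_floor pinpoint [ 484. -187.  164.] 0.3 {}
wrist nut_1_mid pinpoint [ 502. -162.  167.] 0.56 {}
scene scoop_grip pinpoint [ 494. -126.  190.] 0.58 {}
scene bowl_floor pinpoint [ 493. -144.   91.] 0.94 {}
scene bowl_mouth pinpoint [ 492. -136.  134.] 0.85 {}
scene nut_1_mid pinpoint [ 492. -132.  160.] 0.72 {}
side scoop_grip pinpoint [ 502. -118.  192.] 0.88 {}
side scoop_lip pinpoint [ 486. -184.  162.] 0.86 {}
side bowl_floor pinpoint [ 499. -139.   95.] 0.7 {}
side bowl_mouth pinpoint [ 496. -138.  133.] 0.69 {}
side nut_1_mid pinpoint [ 504. -164.  167.] 0.42 {}
```

View pics/c3.png

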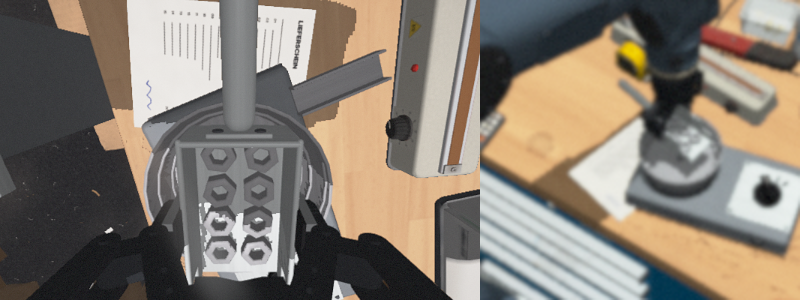

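Wrist crop: the scoop sits over the bowl with its axis (240) on the bowl's middle, nuts unchanged. The tool can't tilt, so I'll lower the lip into the bowl, press it against the far inner wall and let the scoop pivot in the grip.

play_rows([
  [0, 1, 0],
  [0, 2.2, 0],
  [0, 3.4, 0],
  [0, 4.2, 0],
  [0.5, 4.2, 0],
  [1, 4.2, 0],
  [1.4, 4.2, 0],
  [1.8, 4.1, 0],
  [2.1, 4, 0],
], yaw=[0, 0, 0, 0, 0, 0, 0, 0, 0], force=20)

```text
clock: 10.65
position: [493.1, -140.7, 131.1]
tcp_rot: [-0.459, 0.539, -0.536, 0.46]
contact_force: [1.3, 23.8, 0.2]
finger_gap: 0.689
```

```bash
python3 - <<'E'
from h import *
st()
a=[r.read_camera(c) for c in("wrist","scene","side")]
cv2.imwrite("pics/c4.png",np.hstack([cv2.resize(a[0],(480,300)),cv2.resize(a[2][130:280,220:380],(320,300))]))
for c in("wrist","scene","side"):
  for t in("scoop","scoop_grip","scoop_lip","nut_1_mid"): get(c,t,n=1)
E
```

```text
{'clock': np.float64(10.65), 'joints': array([-0.28 ,  0.281, -0.202,  1.09 ,  0.003,  1.445]), 'position': array([ 493.053, -140.701,  131.078]), 'tcp_rot': array([-0.459,  0.539, -0.536,  0.46 ]), 'contact_force': array([ 1.292, 23.763,  0.159]), 'wrist_torque': array([ 4.872, -0.407,  0.511]), 'finger_gap': np.float64(0.689)}
[[-0.15 -0.    0.99]
 [-0.99  0.   -0.15]
 [-0.   -1.   -0.  ]]
wrist scoop pinpoint [ 496. -154.  121.] 0.64 {}
wrist scoop_grip pinpoint [ 490. -140.  150.] 0.71 {}
wrist scoop_lip pinpoint [ 480. -210.  122.] 0.84 {}
wrist nut_1_mid pinpoint [ 501. -182.  125.] 0.81 {}
scene scoop pinpoint [ 492. -146.  148.] 0.64 {}
scene scoop_grip pinpoint [ 493. -147.  149.] 0.6 {}
side scoop pinpoint [ 497. -150.  120.] 0.7 {}
side scoop_grip pinpoint [ 497. -137.  153.] 0.94 {}
side scoop_lip pinpoint [ 486. -201.  121.] 0.83 {}
side nut_1_mid pinpoint [ 499. -181.  123.] 0.45 {}
```

View pics/c4.png

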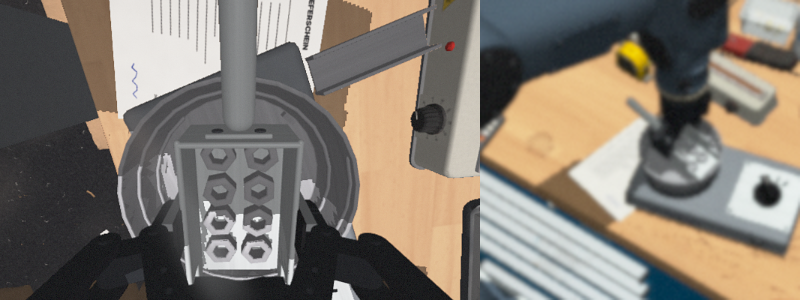

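Scoop still level with 24 N on the wall: the sloping wall plus friction locks the lip against sliding down. I'll pivot it about the lip instead, raising the gripper while pushing forward, starting a bit deeper.

play_rows([
  [-1, 0, 0],
  [-1, 0.5, 0],
  [-1, 1, 0],
  [-0.4, 1, 0],
  [0, 1, 0],
  [0.3, 0.5, 0],
  [0.6, 0, 0],
  [1, -0.5, 0],
  [1.4, -1, 0],
  [1.4, -1, 0],
], yaw=[0, 0, 0, 0, 0, 0, 0, 0, 0, 0])

```text
clock: 12.65
position: [489.8, -153.6, 140.6]
tcp_rot: [-0.459, 0.54, -0.535, 0.46]
contact_force: [-4.2, 11.8, -0.2]
finger_gap: 0.694
```

```bash
python3 - <<'E'
from h import *
st()
a=[r.read_camera(c) for c in("wrist","scene","side")]
cv2.imwrite("pics/c5.png",np.hstack([cv2.resize(a[0],(480,300)),cv2.resize(a[2][130:280,220:380],(320,300))]))
for c in("wrist","scene","side"):
  for t in("scoop","scoop_grip","scoop_lip","nut_1_mid"): get(c,t,n=1)
E
```

```text
{'clock': np.float64(12.65), 'joints': array([-0.307,  0.279, -0.18 ,  1.117,  0.005,  1.418]), 'position': array([ 489.804, -153.604,  140.617]), 'tcp_rot': array([-0.459,  0.54 , -0.535,  0.46 ]), 'contact_force': array([-4.189, 11.815, -0.214]), 'wrist_torque': array([2.275, 0.837, 0.049]), 'finger_gap': np.float64(0.694)}
[[-0.15 -0.    0.99]
 [-0.99  0.01 -0.15]
 [-0.01 -1.   -0.  ]]
wrist scoop pinpoint [ 493. -151.  126.] 0.91 {}
wrist scoop_grip pinpoint [ 487. -153.  161.] 0.7 {}
wrist scoop_lip pinpoint [ 481. -205.  110.] 0.6 {}
wrist nut_1_mid pinpoint [ 497. -183.  123.] 0.81 {}
side scoop pinpoint [ 495. -148.  129.] 0.73 {}
side scoop_grip pinpoint [ 494. -145.  164.] 0.75 {}
side scoop_lip pinpoint [ 483. -197.  112.] 0.59 {}
side nut_1_mid pinpoint [ 498. -179.  121.] 0.49 {}
```

View pics/c5.png

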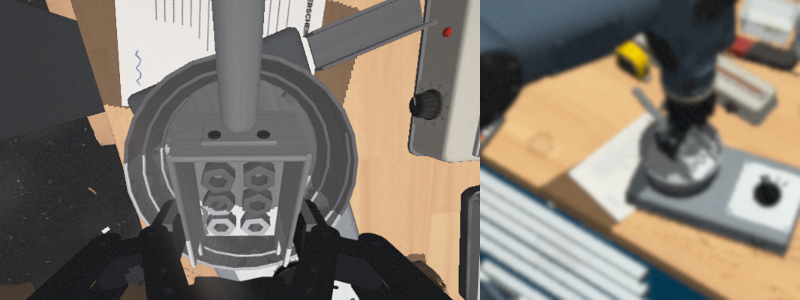

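It pivots: the picture shows the pan tipped about 20°, lip at z≈111 (21 mm below the rim), nuts still in. I'll continue the arc.

play_rows([
  [0.5, -0.4, 0],
  [1, -0.8, 0],
  [1.4, -1, 0],
  [1.8, -1.25, 0],
  [2.2, -1.5, 0],
  [2.6, -1.7, 0],
  [3, -1.8, 0],
  [3.3, -1.9, 0],
  [3.3, -1.9, 0],
], yaw=[0, 0, 0, 0, 0, 0, 0, 0, 0])

```text
clock: 14.52
position: [484.5, -185.3, 159.3]
tcp_rot: [-0.459, 0.54, -0.534, 0.461]
contact_force: [-1.4, 12.0, 3.2]
finger_gap: 0.693
```

```bash
python3 - <<'E'
from h import *
st()
a=[r.read_camera(c) for c in("wrist","scene","side")]
cv2.imwrite("pics/c6.png",np.hstack([cv2.resize(a[0],(480,300)),cv2.resize(a[2][130:280,220:380],(320,300))]))
for c in("wrist","scene","side"):
  for t in("scoop","scoop_grip","scoop_lip"): get(c,t,n=1)
  get(c,"nut_1_mid",n=8)
E
```

```text
{'clock': np.float64(14.525), 'joints': array([-0.37 ,  0.281, -0.129,  1.167,  0.007,  1.355]), 'position': array([ 484.455, -185.281,  159.283]), 'tcp_rot': array([-0.459,  0.54 , -0.534,  0.461]), 'contact_force': array([-1.381, 12.025,  3.207]), 'wrist_torque': array([2.657, 0.228, 0.102]), 'finger_gap': np.float64(0.693)}
[[-0.15 -0.    0.99]
 [-0.99  0.01 -0.15]
 [-0.01 -1.   -0.  ]]
wrist scoop pinpoint [ 493. -158.  156.] 0.96 {}
scene scoop pinpoint [475. 389.   3.] 0.66 {}
scene scoop_grip pinpoint [ 489. -139.  132.] 0.36 {}
scene scoop_lip pinpoint [ 492. -138.  132.] 0.33 {}
side scoop pinpoint [ 492. -154.  157.] 0.67 {}
side scoop_grip pinpoint [ 488. -171.  188.] 0.79 {}
side scoop_lip pinpoint [ 482. -192.  121.] 0.82 {}
side nut_1_mid pinpoint [ 498. -157.  157.] 0.7 {}
side nut_1_mid pinpoint [ 496. -199.  117.] 0.43 {}
side nut_1_mid pinpoint [374. 264.  -0.] 0.39 {}
```

View pics/c6.png

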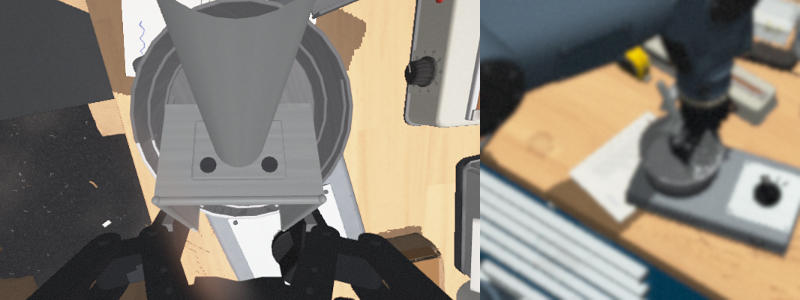

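The picture shows the pan tipped about 60°, back wall facing the camera and handle up by the gripper body. I'll back off to the bowl's middle so the nuts can slide out freely, with a shake.

play_rows([
  [-0.8, 0, 0],
  [-2, 0, 0],
  [-3.2, 0, 0],
  [-4, 0, 0],
  [-4, -0.5, 0],
  [-3, -0.5, 0],
  [-4.2, -0.5, 0],
  [-3.2, -0.5, 0],
  [-4.2, -0.5, 0],
  [-4.2, -1, 0],
  [-4.2, -1, 0],
], yaw=[0, 0, 0, 0, 0, 0, 0, 0, 0, 0, 0], force=40)

```text
clock: 16.65
position: [491.2, -143.8, 170.1]
tcp_rot: [-0.459, 0.54, -0.534, 0.461]
contact_force: [-0.5, 0.1, -0.4]
finger_gap: 0.695
```

play_rows([
  [0, -2, 0],
  [0, -5, 0],
  [0, -7, 0],
  [0, -8, 0],
  [0, -8, 0],
  [0, -8, 0],
], yaw=[0, 0, 0, 0, 0, 0])

```text
clock: 17.4
position: [491.2, -144.4, 249.2]
tcp_rot: [-0.459, 0.54, -0.534, 0.461]
contact_force: [0.3, -0.3, -1.4]
finger_gap: 0.695
```

```bash
python3 - <<'E'
from h import *
st()
a=[r.read_camera(c) for c in("wrist","scene","side")]
cv2.imwrite("pics/c7.png",np.hstack([cv2.resize(a[0],(480,300)),cv2.resize(a[2][110:260,220:380],(320,300))]))
for c in("wrist","scene","side"):
  for t in("scoop","scoop_grip","scoop_lip"): get(c,t,n=1)
  get(c,"nut_1_mid",n=8)
E
```

```text
{'clock': np.float64(17.4), 'joints': array([-0.291,  0.242,  0.048,  1.383,  0.007,  1.434]), 'position': array([ 491.167, -144.407,  249.234]), 'tcp_rot': array([-0.459,  0.54 , -0.534,  0.461]), 'contact_force': array([ 0.334, -0.303, -1.403]), 'wrist_torque': array([-0.065,  0.033,  0.029]), 'finger_gap': np.float64(0.695)}
[[-0.15 -0.    0.99]
 [-0.99  0.01 -0.15]
 [-0.01 -1.   -0.01]]
wrist scoop pinpoint [ 502. -117.  245.] 0.87 {}
scene scoop_grip pinpoint [374. 258.   2.] 0.61 {}
scene nut_1_mid pinpoint [ 494. -144.   93.] 0.65 {}
side scoop pinpoint [ 499. -115.  250.] 0.9 {}
side scoop_grip pinpoint [ 495. -130.  277.] 0.82 {}
side scoop_lip pinpoint [ 487. -152.  205.] 0.66 {}
side nut_1_mid pinpoint [ 495. -188.   94.] 0.37 {}
```

View pics/c7.png

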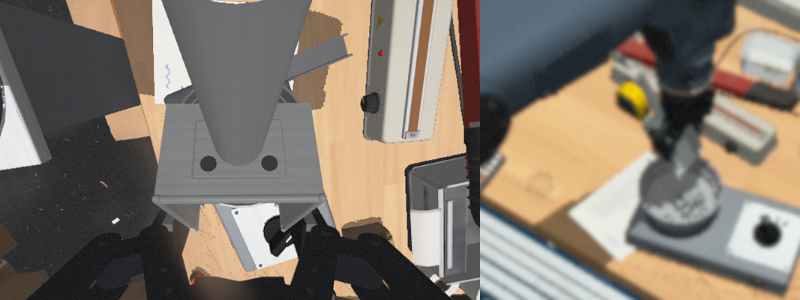

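The picture shows the scoop seen from behind, still tipped. The measured load fell from 2.8 N to 1.4 N, which matches eight nuts (1.33 N). Now carry it back to its old spot.

play_rows([
  [-1.5, 0, -0.7],
  [-4, 0, -1.9],
  [-7, 0, -3.3],
  [-10, 0, -4.7],
  [-13, 0, -6.1],
  [-15.5, 3, -7.3],
  [-17.5, 7, -8.2],
  [-18.9, 11, -8.9],
  [-18.9, 15, -8.9],
  [-18.9, 17.5, -8.9],
  [-18.9, 18, -8.9],
  [-18.9, 18, -8.9],
], yaw=[0, 0, 0, 0, 0, 0, 0, 0, 0, 0, 0, 0])

```text
clock: 19.65
position: [432.0, 57.7, 72.7]
tcp_rot: [-0.459, 0.54, -0.534, 0.462]
contact_force: [-0.1, 0.1, -1.9]
finger_gap: 0.694
```

```bash
python3 - <<'E'
from h import *
st()
a=[r.read_camera(c) for c in("wrist","scene","side")]
for n,i in zip("wxs",a): cv2.imwrite(f"pics/p8{n}.png",i)
for c in("wrist","scene","side"):
  for t in("scoop","scoop_grip","scoop_lip"): get(c,t,n=1)
  get(c,"nut_1_mid",n=8)
E
```

```text
{'clock': np.float64(19.65), 'joints': array([ 0.126,  0.182, -0.492,  0.898,  0.009,  1.85 ]), 'position': array([432.019,  57.745,  72.71 ]), 'tcp_rot': array([-0.459,  0.54 , -0.534,  0.462]), 'contact_force': array([-0.095,  0.053, -1.857]), 'wrist_torque': array([-0.096,  0.014,  0.016]), 'finger_gap': np.float64(0.694)}
[[-0.15 -0.    0.99]
 [-0.99  0.01 -0.15]
 [-0.01 -1.   -0.  ]]
wrist scoop pinpoint [444.  82.  71.] 0.93 {}
scene scoop pinpoint [435.  84.  72.] 0.9 {}
scene scoop_grip pinpoint [436.  67.  97.] 0.8 {}
scene scoop_lip pinpoint [429.  53.  29.] 0.96 {}
scene nut_1_mid pinpoint [674.  86.   3.] 0.3 {}
side scoop pinpoint [439.  86.  73.] 0.56 {}
side scoop_grip pinpoint [439.  69. 101.] 0.71 {}
side scoop_lip pinpoint [427.  51.  34.] 0.64 {}
side nut_1_mid pinpoint [ 495. -187.   93.] 0.43 {}
```

play_rows([
  [0, 1.2, 0],
  [0, 2.2, 0],
  [-0.6, 2.5, 0],
  [-1.2, 2.7, 0],
  [-1.8, 2.9, 0],
  [-2.4, 3.1, 0],
  [-3, 3.4, 0],
  [-3.5, 3.7, 0],
  [-4, 4.1, 0],
  [-4.5, 4.5, 0],
], yaw=[0, 0, 0, 0, 0, 0, 0, 0, 0, 0], force=20)

```text
clock: 21.65
position: [439.2, 103.2, 28.0]
tcp_rot: [-0.459, 0.54, -0.534, 0.462]
contact_force: [-2.9, 1.1, 10.4]
finger_gap: 0.69
```

```bash
python3 - <<'E'
from h import *
st()
a=[r.read_camera(c) for c in("wrist","scene","side")]
for n,i in zip("wxs",a): cv2.imwrite(f"pics/p9{n}.png",i)
for c in("wrist","scene","side"):
  for t in("scoop","scoop_grip","scoop_lip"): get(c,t,n=1)
E
```

```text
{'clock': np.float64(21.65), 'joints': array([ 0.224,  0.261, -0.521,  0.789,  0.009,  1.948]), 'position': array([439.23 , 103.161,  28.   ]), 'tcp_rot': array([-0.459,  0.54 , -0.534,  0.462]), 'contact_force': array([-2.946,  1.122, 10.405]), 'wrist_torque': array([-0.34 ,  0.614, -0.086]), 'finger_gap': np.float64(0.69)}
[[-0.15 -0.    0.99]
 [-0.99  0.01 -0.15]
 [-0.01 -1.   -0.  ]]
wrist scoop pinpoint [448. 112.  17.] 0.87 {}
wrist scoop_grip pinpoint [436. 110.  47.] 0.89 {}
wrist scoop_lip pinpoint [427.  59.   4.] 0.81 {}
scene scoop pinpoint [440. 113.  16.] 0.86 {}
scene scoop_grip pinpoint [438. 108.  46.] 0.68 {}
scene scoop_lip pinpoint [431.  62.   4.] 0.92 {}
side scoop pinpoint [448. 115.  20.] 0.96 {}
side scoop_grip pinpoint [ 513. -211.    3.] 0.68 {}
```

Working: the scoop is now about 16° from flat. I'll finish the rotation down to the table.

play_rows([
  [-0.3, 0.4, 0],
  [-0.6, 0.8, 0],
  [-0.9, 1.2, 0],
  [-1.1, 1.5, 0],
  [-1.3, 1.8, 0],
  [-1.3, 1.9, 0],
  [-1.3, 1.9, 0],
], yaw=[0, 0, 0, 0, 0, 0, 0])

```text
clock: 23.12
position: [441.3, 116.9, 10.9]
tcp_rot: [-0.458, 0.54, -0.534, 0.463]
contact_force: [-17.1, -4.8, 49.3]
finger_gap: 0.689
```

```bash
python3 - <<'E'
from h import *
st()
a=[r.read_camera(c) for c in("wrist","scene","side")]
for c in("wrist","scene","side"):
  for t in("scoop","scoop_grip","scoop_lip"): get(c,t,n=1)
E
```

```text
{'clock': np.float64(23.125), 'joints': array([ 0.252,  0.291, -0.531,  0.747,  0.01 ,  1.975]), 'position': array([441.329, 116.886,  10.906]), 'tcp_rot': array([-0.458,  0.54 , -0.534,  0.463]), 'contact_force': array([-17.117,  -4.809,  49.27 ]), 'wrist_torque': array([-0.805,  3.85 , -0.056]), 'finger_gap': np.float64(0.689)}
[[-0.15 -0.    0.99]
 [-0.99  0.01 -0.15]
 [-0.01 -1.   -0.  ]]
wrist scoop pinpoint [446. 111.   2.] 0.86 {}
wrist scoop_grip pinpoint [437. 119.  29.] 0.66 {}
wrist scoop_lip pinpoint [430.  55.   6.] 0.72 {}
scene scoop pinpoint [436. 115.   2.] 0.68 {}
scene scoop_grip pinpoint [440. 123.  32.] 0.64 {}
scene scoop_lip pinpoint [430.  62.   5.] 0.94 {}
side scoop pinpoint [448. 115.   1.] 0.72 {}
side scoop_grip pinpoint [445. 125.  34.] 0.95 {}
side scoop_lip pinpoint [430.  62.   7.] 0.56 {}
```

play_rows([
  [0, -0.3, 0],
  [0, -0.3, 0],
  [0, -0.3, 0],
  [0, -0.3, 0],
  [0, -0.3, 0],
], yaw=[0, 0, 0, 0, 0], hand=-1)

```text
clock: 24.35
position: [441.2, 116.8, 13.7]
tcp_rot: [-0.458, 0.54, -0.534, 0.462]
contact_force: [0.5, 0.2, 0.3]
finger_gap: 0.999
```

play_rows([
  [0, -2, 0],
  [0, -6, 0],
  [0, -12, 0],
  [0, -18, 0],
  [0, -22, 0],
  [5, -24, 2],
  [10, -24, 4],
  [15, -24, 6.5],
  [20, -24, 9],
  [25, -24, 11.5],
  [30, -24, 13],
  [31, -24, 13],
], yaw=[0, 0, 0, 0, 0, 0, 0, 0, 0, 0, 0, 0])

```text
clock: 25.85
position: [522.7, -214.6, 249.3]
tcp_rot: [-0.458, 0.541, -0.534, 0.461]
contact_force: [-1.0, 0.7, -1.0]
finger_gap: 0.995
```

```bash
python3 - <<'E'
from h import *
st()
a=[r.read_camera(c) for c in("wrist","scene","side")]
cv2.imwrite("pics/c10.png",np.vstack([a[0],np.hstack([cv2.resize(a[2][140:240,200:360],(320,200)),cv2.resize(a[1][150:270,240:400],(320,240))[:200]])]))
for c in("wrist","scene","side"):
  for t in("scoop","dial","feeder","bowl_mouth"): get(c,t,n=1)
  get(c,"nut_1_mid",n=10)
E
```

```text
{'clock': np.float64(25.85), 'joints': array([-0.395,  0.356,  0.202,  1.423,  0.009,  1.332]), 'position': array([ 522.723, -214.606,  249.275]), 'tcp_rot': array([-0.458,  0.541, -0.534,  0.461]), 'contact_force': array([-1.002,  0.66 , -1.045]), 'wrist_torque': array([-0.02 ,  0.046, -0.004]), 'finger_gap': np.float64(0.995)}
[[-0.16 -0.    0.99]
 [-0.99  0.01 -0.16]
 [-0.01 -1.   -0.  ]]
wrist dial pinpoint [ 526. -297.   87.] 0.65 {}
wrist feeder pinpoint [ 510. -208.   -3.] 0.7 {}
wrist bowl_mouth pinpoint [ 490. -138.  131.] 0.82 {}
wrist nut_1_mid pinpoint [ 491. -191.   97.] 0.64 {}
scene scoop pinpoint [438. 115.   3.] 0.78 {}
scene bowl_mouth pinpoint [ 494. -136.  133.] 0.9 {}
scene nut_1_mid pinpoint [429.  61.   2.] 0.7 {}
scene nut_1_mid pinpoint [675.  87.   5.] 0.5 {}
side scoop pinpoint [443. 119.   5.] 0.65 {}
side dial pinpoint [ 532. -301.   89.] 0.57 {}
side feeder pinpoint [ 516. -209.    4.] 0.78 {}
side bowl_mouth pinpoint [ 498. -135.  133.] 0.81 {}
side nut_1_mid pinpoint [ 476. -149.  103.] 0.69 {}
side nut_1_mid pinpoint [ 493. -192.   94.] 0.59 {}
side nut_1_mid pinpoint [ 456. -606.    3.] 0.52 {}
```

View pics/c10.png

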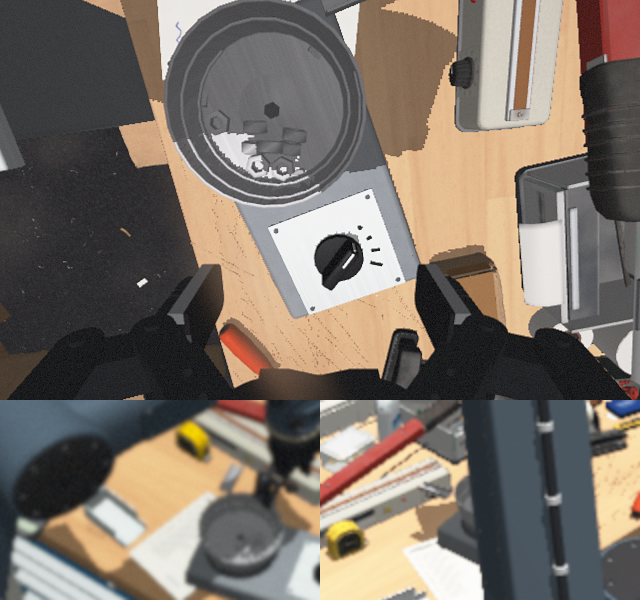

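The bowl holds the nuts at (217,122) and in a group around (256–300,127–170). The dial is near (338,257), with tick marks running from (360,228) to (376,264). I'll enlarge both to count the nuts and get the bar's direction.

```bash
python3 - <<'E'
import cv2,numpy as np
a=cv2.imread("pics/c10.png")
d=cv2.resize(a[215:305,295:395],(400,360),interpolation=cv2.INTER_CUBIC)
b=cv2.resize(a[95:185,195:315],(400,300),interpolation=cv2.INTER_CUBIC)
b=cv2.convertScaleAbs(b,alpha=1.5,beta=10)
d=cv2.convertScaleAbs(d,alpha=1.6,beta=20)
cv2.imwrite("pics/c11.png",np.hstack([d,np.vstack([b,np.zeros((60,400,3),np.uint8)])]))
E
```

```text
(no output)
```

View pics/c11.png

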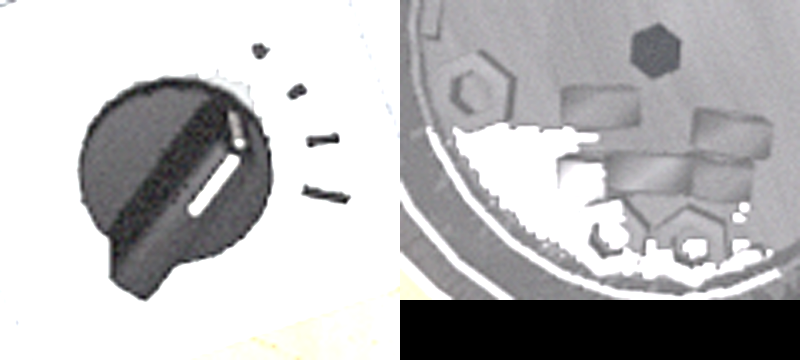

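```bash
python3 - <<'E'
from h import *
f=lambda u,v,z:ray("wrist",295+u/4,215+v/4,z)
A,B=f(195,210,95),f(235,160,95);print("line",A,B,np.degrees(np.arctan2(*(B-A)[1::-1])))
print("disc",f(176,171,70), "width",f(80,171,70)-f(272,171,70))
for q in((110,240),(112,280),(145,298),(175,262)): print("barend",f(*q,95),f(*q,70))
c=f(176,171,70)
for q in((260,50),(297,91),(322,140),(326,196)): d=f(*q,58)-c; print("tick",np.degrees(np.arctan2(d[1],d[0])))
b=np.array([494.5,-138]);print("from feeder:",c[:2]-b)
st()
E
```

```text
line [ 534.34418007 -298.2044214    95.        ] [ 545.89089921 -286.06214058   95.        ] 46.44016143253861
disc [ 530.74490109 -299.44633609   70.        ] width [-50.88049924   7.74570103   0.        ]
barend [ 512.09987079 -303.33072625   95.        ] [ 510.14929216 -317.3198136    70.        ]
barend [ 510.89809062 -314.69368063   95.        ] [ 508.84679431 -329.6350639    70.        ]
barend [ 518.45387358 -321.11170007   95.        ] [ 517.03580531 -336.59095875   70.        ]
barend [ 527.42745543 -311.97984255   95.        ] [ 526.76143677 -326.693787     70.        ]
tick 44.09253473988372
tick 19.78416837943964
tick -3.861232455369331
tick -26.432558958806432
from feeder: [  36.24490109 -161.44633609]
{'clock': np.float64(26.75), 'joints': array([-0.39 ,  0.353,  0.2  ,  1.423,  0.009,  1.333]), 'position': array([ 522.807, -211.835,  250.228]), 'tcp_rot': array([-0.458,  0.54 , -0.534,  0.462]), 'contact_force': array([ 1.13 , -0.556,  0.449]), 'wrist_torque': array([-0.047, -0.064,  0.026]), 'finger_gap': np.float64(0.998)}
[[-0.15 -0.    0.99]
 [-0.99  0.01 -0.15]
 [-0.01 -1.   -0.  ]]
```

Eight nuts counted in the bowl. The dial is at about (531,-301.5) with its pointer at 45.5°, and the ticks at 44/20/-4/-26° agree with clicks every 0.4 rad. I'll go over it with the half-turned wrist, so joint 6 stays clear of its limit.

play_rows([
  [1, 0, 0.3],
  [3, 0, 0.8],
  [5, 0, 1.4],
  [7, 0, 1.8],
  [8.7, 0, 2.2],
  [8.7, 1, 2.2],
  [8.7, 3, 2.2],
  [8.7, 5, 2.2],
  [8.7, 7, 2.2],
  [8.7, 9, 2.2],
  [8.7, 10, 2.2],
  [8.7, 10, 2.2],
], yaw=[-10, -20, -30, -40, -50, -60, -70, -80, -90, -100, -110, -120])

```text
clock: 28.25
position: [530.7, -299.9, 148.3]
tcp_rot: [-0.691, -0.132, 0.132, 0.699]
contact_force: [-0.2, 0.2, 0.8]
finger_gap: 1.002
```

play_rows([
  [0, 0, 0],
  [0, 0, 0],
  [0, 0, 0],
  [0, 0, 0],
], yaw=[-10, -20, -24, -24])

```text
clock: 28.75
position: [530.7, -299.9, 148.2]
tcp_rot: [-0.648, -0.274, 0.273, 0.656]
contact_force: [-0.2, 0.2, -0.1]
finger_gap: 1.003
```

```bash
python3 - <<'E'
from h import *
s=st()
M=R.from_quat(s["tcp_rot"]).as_matrix();print("z angle",np.degrees(np.arctan2(M[1,2],M[0,2])))
print("delta tool for z=74:",M.T@(np.array([531,-301.5,74])-s["position"]))
a=r.read_camera("wrist");cv2.imwrite("pics/w12.png",a)
get("wrist","dial",n=2);r.read_camera("side");get("side","dial",n=1)
for P in((531,-301.5,95),(531+25*.7,-301.5+25*.713,95),(531-25*.7,-301.5-25*.713,95)):
    p=pix("wrist",P);print(p);cv2.circle(a,tuple(int(x) for x in p),2,(0,0,255),-1)
cv2.imwrite("pics/w12.png",a)
E
```

```text
{'clock': np.float64(28.75), 'joints': array([-0.519,  0.473,  0.122,  1.228,  0.009, -1.314]), 'position': array([ 530.684, -299.895,  148.175]), 'tcp_rot': array([-0.648, -0.274,  0.273,  0.656]), 'contact_force': array([-0.24 ,  0.175, -0.119]), 'wrist_torque': array([-0.025, -0.038, -0.001]), 'finger_gap': np.float64(1.003)}
[[ 0.7  -0.   -0.71]
 [ 0.71  0.01  0.7 ]
 [ 0.01 -1.    0.01]]
z angle 135.54051449098088
delta tool for z=74: [-1.38962322 74.1511564  -2.07807686]
wrist dial pinpoint [ 531. -304.   85.] 0.83 {}
side dial pinpoint [ 531. -302.   87.] 0.76 {}
[316.56520623 224.49691737]
[316.68163625 260.05441349]
[316.43984312 186.21127369]
```

View pics/w12.png

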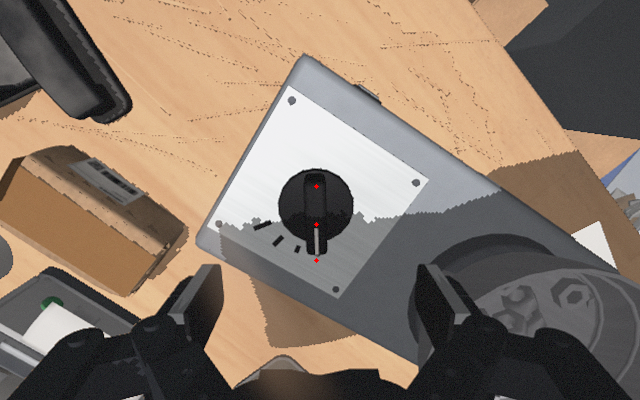

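```bash
python3 - <<'E'
from h import *
c=ray("wrist",316,204.5,70);print("disc",c)
for v in(173,254):
  for z in(70,95): print(v,z,ray("wrist",316,v,z))
m=r.camera_model("wrist");print(np.linalg.inv(m["camera_from_world"])[:3,3])
E
```

```text
disc [ 527.69991115 -305.24937665   70.        ]
173 70 [ 511.91880801 -321.20906803   70.        ]
173 95 [ 507.92663177 -325.34120134   95.        ]
254 70 [ 554.57255813 -278.07262298   70.        ]
254 95 [ 545.73432402 -287.10565502   95.        ]
[ 476.78070371 -357.57903839  290.04354433]
```

The picture shows the bar upright in the view, columns 305–327, between the fingers. Its position along the bar is 2–4 mm short of my first estimate, so I'll use the average. Descend and grip.

play_rows([
  [-0.3, 1.5, -0.2],
  [-0.35, 3.5, -0.2],
  [-0.35, 5.5, -0.2],
  [-0.35, 7, -0.2],
  [-0.35, 7.4, -0.2],
  [-0.35, 7.4, -0.2],
], yaw=[0, 0, 0, 0, 0, 0])

```text
clock: 29.7
position: [529.5, -303.0, 74.2]
tcp_rot: [-0.648, -0.274, 0.273, 0.656]
contact_force: [0.5, -0.5, 0.6]
finger_gap: 1.003
```

play_rows([
  [0, 0, 0],
  [0, 0, 0],
  [0, 0, 0],
  [0, 0, 0],
  [0, 0, 0],
  [0, 0, 0],
  [0, 0, 0],
  [0, 0, 0],
], yaw=[0, 0, 0, 0, 0, 0, 0, 0], hand=1, force=90)

```text
clock: 30.7
position: [529.7, -303.1, 74.7]
tcp_rot: [-0.648, -0.274, 0.273, 0.656]
contact_force: [-2.1, -0.7, 5.7]
finger_gap: 0.143
```

```bash
python3 - <<'E'
from h import *
s=st()
M=R.from_quat(s["tcp_rot"]).as_matrix();print("z angle",np.degrees(np.arctan2(M[1,2],M[0,2])))
E
```

```text
{'clock': np.float64(30.7), 'joints': array([-0.524,  0.514, -0.003,  1.061,  0.008, -1.318]), 'position': array([ 529.681, -303.125,   74.657]), 'tcp_rot': array([-0.648, -0.274,  0.273,  0.656]), 'contact_force': array([-2.104, -0.702,  5.655]), 'wrist_torque': array([-0.002,  0.185,  0.272]), 'finger_gap': np.float64(0.143)}
[[ 0.7  -0.   -0.71]
 [ 0.71  0.01  0.7 ]
 [ 0.01 -1.    0.01]]
z angle 135.50307927177164
```

play_rows([
  [0, 0, 0],
  [0, 0, 0],
  [0, 0, 0],
  [0, 0, 0],
  [0, 0, 0],
  [0, 0, 0],
  [0, 0, 0],
  [0, 0, 0],
], yaw=[6, 12, 18, 24, 30, 35, 35, 35])

```text
clock: 31.7
position: [529.8, -303.3, 74.7]
tcp_rot: [-0.7, -0.065, 0.066, 0.708]
contact_force: [-0.4, -1.7, 0.0]
finger_gap: 0.14
```

```bash
python3 - <<'E'
from h import *
s=st()
M=R.from_quat(s["tcp_rot"]).as_matrix();print("z angle",np.degrees(np.arctan2(M[1,2],M[0,2])))
E
```

```text
{'clock': np.float64(31.7), 'joints': array([-0.524,  0.514, -0.003,  1.061,  0.008, -0.71 ]), 'position': array([ 529.771, -303.292,   74.721]), 'tcp_rot': array([-0.7  , -0.065,  0.066,  0.708]), 'contact_force': array([-0.385, -1.717,  0.029]), 'wrist_torque': array([-0.465, -0.347,  0.264]), 'finger_gap': np.float64(0.14)}
[[ 0.98 -0.   -0.18]
 [ 0.18  0.01  0.98]
 [ 0.   -1.    0.01]]
z angle 100.61550843639618
```

play_rows([
  [0, 0, 0],
  [0, 0, 0],
  [0, 0, 0],
  [0, 0, 0],
  [0, 0, 0],
  [0, 0, 0],
  [0, 0, 0],
  [0, 0, 0],
], yaw=[6, 12, 18, 24, 30, 35, 35, 35])

```text
clock: 32.7
position: [529.8, -303.5, 74.7]
tcp_rot: [-0.688, 0.15, -0.147, 0.695]
contact_force: [0.2, -3.8, -1.3]
finger_gap: 0.136
```

```bash
python3 - <<'E'
from h import *
s=st()
M=R.from_quat(s["tcp_rot"]).as_matrix();print("z angle",np.degrees(np.arctan2(M[1,2],M[0,2])))
a=[r.read_camera(c) for c in("wrist","side","scene")]
cv2.imwrite("pics/w13.png",np.vstack([a[0],np.hstack([cv2.resize(a[1][140:240,210:370],(320,200)),cv2.resize(a[1][200:250,330:410],(320,200))])]))
for c in("side","scene"):
  for t in("scoop","tape_rule","calc","label_roll"): get(c,t,n=1)
E
```

```text
{'clock': np.float64(32.7), 'joints': array([-0.524,  0.514, -0.002,  1.061,  0.008, -0.101]), 'position': array([ 529.77 , -303.466,   74.708]), 'tcp_rot': array([-0.688,  0.15 , -0.147,  0.695]), 'contact_force': array([ 0.185, -3.798, -1.309]), 'wrist_torque': array([-0.801, -0.247,  0.35 ]), 'finger_gap': np.float64(0.136)}
[[ 0.91 -0.    0.41]
 [-0.41  0.01  0.91]
 [-0.01 -1.    0.01]]
z angle 65.75845924954012
side scoop pinpoint [447. 117.   4.] 0.67 {}
side tape_rule pinpoint [449. 130.  35.] 0.44 {}
side calc pinpoint [ 495. -190.   94.] 0.21 {}
scene scoop pinpoint [440. 115.   2.] 0.61 {}
scene tape_rule pinpoint [674.  90.   2.] 0.56 {}
scene calc pinpoint [369. 256.   1.] 0.74 {}
scene label_roll pinpoint [477. 391.   2.] 0.69 {}
```

Torque is 0.35 N m at 1.217 rad of tool turn, just past the 1.2 click. I'll turn slightly further to see whether the 1.25 end stop answers.

play_rows([
  [0, 0, 0],
  [0, 0, 0],
  [0, 0, 0],
  [0, 0, 0],
], yaw=[0.5, 1, 1.5, 1.5])

```text
clock: 33.75
position: [529.8, -303.4, 74.7]
tcp_rot: [-0.686, 0.16, -0.157, 0.693]
contact_force: [-1.4, -4.6, -0.3]
finger_gap: 0.14
```

```bash
python3 - <<'E'
from h import *
s=st()
M=R.from_quat(s["tcp_rot"]).as_matrix();print("z angle",np.degrees(np.arctan2(M[1,2],M[0,2])))
E
```

```text
{'clock': np.float64(33.75), 'joints': array([-0.524,  0.514, -0.003,  1.061,  0.008, -0.073]), 'position': array([ 529.763, -303.418,   74.712]), 'tcp_rot': array([-0.686,  0.16 , -0.157,  0.693]), 'contact_force': array([-1.374, -4.622, -0.276]), 'wrist_torque': array([-1.123, -0.208,  0.646]), 'finger_gap': np.float64(0.14)}
[[ 0.9  -0.    0.44]
 [-0.44  0.01  0.9 ]
 [-0.01 -1.    0.01]]
z angle 64.11968446723147
```

The torque jump to 0.65 N m shows the end stop, so the tool's angle matches the dial's. I'll ease back about 1° to sit in the third click, then hand in.

play_rows([
  [0, 0, 0],
  [0, 0, 0],
  [0, 0, 0],
  [0, 0, 0],
], yaw=[-0.5, -1, -1, -1])

```text
clock: 34.25
position: [529.7, -303.4, 74.7]
tcp_rot: [-0.687, 0.154, -0.151, 0.694]
contact_force: [0.3, -5.3, -1.1]
finger_gap: 0.14
```

```bash
python3 - <<'E'
from h import *
s=st()
M=R.from_quat(s["tcp_rot"]).as_matrix();print("z angle",np.degrees(np.arctan2(M[1,2],M[0,2])))
r.finish_job()
E
```

```text
{'clock': np.float64(34.25), 'joints': array([-0.524,  0.514, -0.003,  1.061,  0.008, -0.09 ]), 'position': array([ 529.743, -303.434,   74.694]), 'tcp_rot': array([-0.687,  0.154, -0.151,  0.694]), 'contact_force': array([ 0.297, -5.255, -1.14 ]), 'wrist_torque': array([-1.085, -0.224,  0.282]), 'finger_gap': np.float64(0.14)}
[[ 0.91 -0.    0.42]
 [-0.42  0.01  0.91]
 [-0.01 -1.    0.01]]
z angle 65.11471714086274
the job is handed in; nothing more can be done
```

I poured all eight nuts into the feeder bowl, put the scoop back and turned the dial to the third click. The gripper is still holding it there. I handed the job in at 34.3 s.

- **Pour:** the tool cannot tilt, so I pressed the scoop's lip against the inside of the bowl and let it pivot in the grip. I counted eight nuts in an enlarged picture, although two of those standing on edge were hard to tell apart. The load in the gripper also fell by about 1.4 N, and eight nuts weigh 1.33 N.
- **Scoop:** it stands flat and let go, about 10 mm from where it started. The detectors put its underside at 2–4 mm above the worktop, within their error.
- **Dial:** the tool has turned about 1.23 rad, with 0.28 N m on the wrist. Going slightly further raised that to 0.65 N m, which I took as the 1.25 end stop, so I backed off about 1°.
- **Not confirmed:**
  - I had no picture left to check the final dial position by eye, because the viewing limit was reached.
  - In the last check, the scene camera found the tape rule, calculator and label roll within a few mm of their starting positions. The side camera's readings for the tape rule and calculator were wrong, with low confidence. The masking tape was not rechecked, but the arm never went near it.

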